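# Jack up the orbital shaker and hold it for a new foot pad

### The arm

A 6-joint arm with a two-finger parallel gripper is mounted at the origin on the work surface. World frame = base frame: x ahead of the robot, y to its left, z up, the work surface at z = 0. Lengths are in m, angles in rad, forces in N, time in s.
With the tool pointing down it reaches from about 0.3 to 0.75 m from the base axis. Payload 8.5 kg.
Tool frame: the origin (TCP) lies at the very end of the fingers, on their centre line; the grasp point (between the pads) lies 19 mm behind it; z points along the fingers, y is the direction in which the jaws open and shut (so a half turn about z gives the same grasp; the last joint's range is limited). The gripper opens to 85 mm and grips with 20 to 120 N. Pads are 22 mm wide; open, the fingers measure 114 mm over their backs; the gripper's body (76 mm by 85 mm) begins 54 mm behind the grasp point. The pads swing forward as they close: fully open they stand 13 mm farther back than shut.
Start: joints at [-1.387, 0.381, 1.297, -0, 1.464, -0.215], TCP at [0.214, -0.507, 0.231] pointing down, gripper open.
Joint ranges: [-3.11, 3.11], [-0.89, 2.33], [0.22, 2.48], [-1.42, 4.56], [0.17, 2.85], [-2.88, 2.88]. Speed limits (rad/s): [2.39, 2.39, 3.14, 3.14, 3.14, 3.14].

### API

Orientations are given as a rotation vector (axis times angle).
In Python, from bench import bot gives the robot as it stands. The module is installed in compiled form; this text tells all that it offers. Calls block until the motion is done:
- bot.move_to(position, orientation): joint-space move of the TCP to a pose.
- bot.move_straight(position, rate=0.15, orientation=None): straight line of the TCP; orientation=None keeps the orientation; rate is the mean speed in m/s.
- bot.move_joints(angles): joint-space move.
- bot.move_gripper(opening, f_grip=None): opening from 0.0 (shut) to 1.0 (fully open); f_grip is the grip in N (None keeps the last); returns when the fingers have stopped.
- bot.hold(seconds).
- bot.solve_ik(position, orientation): joint angles nearest the present ones, or None.
- bot.state(): the state.
- bot.camera(name): name is "side" or "top" or "wrist"; returns a dict with "img" (384x512x3 uint8, red, green, blue), "intrinsics" (3x3 intrinsics, pixels), "R" (3x3) and "t" (3): a world point X has camera coordinates R X + t; the wrist camera has in their place "hand_eye" (4x4, takes a point from camera to tool coordinates, whose origin is the TCP and whose axes are the flange's). Camera axes: x right, y down, z forward; pixel columns grow to the right and rows downward; lengths in m; the calibration is good to about 2 mm. A picture is of the moment at which its call begins: read the wrist's pose just before it. There is no depth.
A pose or a line that the arm cannot do raises bot.PlanningError and nothing moves.
- bot.finish_job(): hands the job in, once; it reports no verdict.
The state is a dict: "t": time; "joint_pos": joint angles; "joint_velocities": joint speeds; "joint_torque": joint torques, N m; "eef_pos": TCP position; "tool_rot": TCP orientation; "force": force on the tool from outside, world axes, zero at the start; "moment": the same for the moment, N m; "width": opening from 0.0 (shut) to 1.0 (fully open).
Only numpy, scipy, OpenCV 4.12 (cv2) and the standard library are available. Lean on these libraries where they do the work, as an engineer would, in place of code of your own. Each camera call takes 0.05 s, during which the arm holds its last target.

### The job

The near side of the bench shaker, the side with the jacking lug, must come up so that a colleague can slide a new pad under its feet. First put the loose setting block, which stands in the jack's way, back fully home in its own pocket of the rack (the label there has as many dots as the block); then slide the lever jack in flat on the bench until its saddle is centred under the round lift pad of that lug, and pump the jack handle, letting it come up between strokes, until the near feet stand at least 15 mm clear of the bench. Finish while holding the handle pressed fully down (let go, the jack sinks back onto its catch), with only the jack carrying the shaker and the other things left where they are.

Things in the scene. Friction and masses are not known exactly. Their poses are not given: they have to be found in the camera images.
- block: The loose setting block: a plain aluminium block 40 x 34 x 60 mm (x, y, z), 0.22 kg, standing on end on the bench between the jack and the shaker's lug, two black dots on its top. Origin at the centre of its underside.
- block_small: The smaller setting block (40 x 24 x 60 mm, one dot), standing in the one-dot pocket; leave it there. Origin at the centre of its underside.
- rack: Fixed grey plastic rack, 85 x 160 x 30 mm (x, y, z), with three pockets in a row along y, 46 mm long (x), 22 mm deep, mouths chamfered 3 mm, each 6 mm wider than its block: one dot (30 mm wide, at x = 10, y = -56 mm in the rack's frame, occupied), two dots (40 mm, y = -11 mm, empty), three dots (52 mm, y = 45 mm, empty). Labels lie on the pockets' -x side. Origin: centre of its underside.
- slot (a point): Centre of the floor of the two-dot pocket, 8 mm above the bench; axes of the rack. The block's x lies along the rack's x (either way round); seated, its top stands 68 mm above the bench and 38 mm above the rack.
- jack: Loose aluminium ratchet lever jack, 0.9 kg. Origin on its underside straight below the saddle, x towards its nose, z up. Base plate 220 x 90 x 10 mm (x = -160 to +60), fits under the shaker's housing; tower of two cheeks 76 mm high; the handle leans up and back (-x) over the rear of the base. It slides on the bench, for instance drawn along by its handle. Let go, it stays where it stands.
- saddle (a point): Centre of the top face of the jack's round saddle (36 mm across), straight above the jack's origin; 90 mm above the bench at the start, 7 mm below the lift pad. It rises up to 42 mm.
- jack_handle (a joint): Angle of the jack handle (rad): 0 = up (a spring returns it there), 0.84 = fully down on its stop. A full stroke raises the saddle 15 to 18 mm; on release it sinks back up to 6 mm onto its catch. Let the handle come up below 0.1 rad between strokes, or less is gained. Pressing at the grip: 4 to 6 N unloaded, 9 to 17 N lifting. After two full strokes the near feet clear 17 mm (14 mm if let go).
- handle_pivot (a point): Centre of the handle's pivot pin: 40 mm behind the jack's origin (x = -40), 66 mm above the bench, the pin along the jack's y; axes of the jack. From here the straight handle bar, 195 mm long, points to the jack's -x, rising 0.65 rad above level when up and sinking 0.19 rad below level when fully down.
- handle_grip (a point): Centre of the rubber grip at the handle's end, on the handle's axis 150 mm from its pivot pin; the grip is 90 mm long, 22 mm wide and 24 mm high, the bare bar in front of it 16 mm wide and 20 mm high. Handle up: 157 mm above the bench and 159 mm behind the jack's origin; fully down: 38 mm above the bench and 187 mm behind it.
- shaker_body: The heavy orbital shaker, a low machine 440 x 360 mm and 143 mm high with flask clamps on top (to 187 mm); its housing is 32 mm clear of the bench on four feet (24 mm radius). x points from its near side (with the lug) to its far side. Origin on the bench straight below the lift pad. It cannot be pushed away; it tips about its far feet (445 mm from the origin) when the near side is raised.
- lift_pad (a point): The marked lift point: centre of the underside of the round steel pad (40 mm across) beneath the jacking lug in the middle of the near side, 97 mm above the bench, 35 mm out from the housing; axes of the shaker. The lug is 60 mm wide, 14 mm thick (top at 118 mm) and ends 30 mm beyond this point; a raised steel boss, 20 mm across, marks it on top.
- near_foot (a point): Centre of the underside of one near foot, 65 mm from the shaker's origin towards its +x and 140 mm aside; its height is the clearance under the near feet (0 at the start).
- beaker: Glass beaker, 76 mm across, 95 mm high, on the bench; leave alone.
- bottle: Amber jar with black cap, 60 mm across, 130 mm high; leave alone.
- foot_pad: The new rubber foot pad, a disc of 60 mm, 15 mm thick, lying on the bench; leave alone.

How it is judged:
On the way, in this order (a step that is already met when the one before it is completed fails the run):
1. the setting block stands fully home in its two-dot pocket, let go (horizontal distance between block and slot below 0.007 m and z of block in the frame of slot below 0.004 m and angle between block's own z axis and vertical below 0.07 rad and contact force between the fingers and block below 0.3 N), for 0.2 s.
2. the jack stands flat with its saddle under the lift pad, within 12 mm of its centre (horizontal distance between saddle and lift_pad below 0.012 m and angle between jack's own z axis and vertical below 0.05 rad and linear speed of jack below 0.01 m/s), for 0.2 s.
3. the near feet are 15 mm clear with the handle fully down (height (world z) of near_foot above 0.015 m and value of joint jack_handle above 0.74 rad), for 0.2 s.
At the end, for the whole second after the job is handed in: Held for the last second: near feet 15 mm clear and still; handle at least 0.74 rad down under over 2 N from the fingers; jack flat, carrying over 15 N, saddle within 16 mm of the pad centre; arm off the shaker; block upright, let go, within 7 mm of its pocket centre and 4 mm of its floor (all of step 1 and all of step 3 and contact force between the fingers and jack above 2 N and contact force between jack and shaker_body above 15 N and contact force between each of the arm, the fingers and shaker_body below 0.5 N and horizontal distance between saddle and lift_pad below 0.016 m and angle between jack's own z axis and vertical below 0.05 rad and linear speed of shaker_body below 0.01 m/s); the arm keeps its last pose, push and grip.
It fails at once if a bystander (beaker, jar, foot pad, small block) is moved by more than 30 mm (distance of any of beaker, bottle, foot_pad, block_small from where it was at the start of the episode above 0.03 m).
It fails at once if the jack is tipped by more than 0.35 rad (angle between jack's own z axis and vertical above 0.35 rad).
It also fails if it takes over 69 s, if anything falls off the work surface, if the arm or the gripper's body presses on something with over 40 N, if the wrist force passes 120 N, or if a joint passes its speed limit or range.

## Working session

There is one attempt and no reset: what is moved stays moved. The work goes in short steps, each a Python script; the robot and the scene stay as the last script left them, time stands still between calls to the robot, and variables do not carry over. Pictures are saved under pics/ and viewed, and the job is handed in when it is done.

```bash
mkdir -p pics; python3 - <<'E'
from bench import bot
import cv2,numpy as np
s=bot.state();print({k:np.round(v,3).tolist() for k,v in s.items()})
for n in ("side","top","wrist"):
    c=bot.camera(n);cv2.imwrite(f"pics/{n}0.png",c["img"][:,:,::-1])
    print(n,{k:np.round(c[k],4).tolist() for k in c if k!="img"})
    np.savez(f"{n}0.npz",**c)
E
```

```text
{'t': 0.0, 'joint_pos': [-1.387, 0.381, 1.298, 0.0, 1.464, -0.215], 'joint_velocities': [0.001, -0.0, 0.002, -0.0, 0.002, 0.0], 'joint_torque': [0.001, -44.846, -23.127, -0.0, 0.005, -0.0], 'eef_pos': [0.214, -0.507, 0.231], 'tool_rot': [-3.078, -0.622, -0.0], 'force': [-0.225, -0.173, -0.193], 'moment': [0.018, -0.054, -0.011], 'width': 0.995}
side {'intrinsics': [[448.2847, 0.0, 261.5424], [0.0, 448.2847, 196.2015], [0.0, 0.0, 1.0]], 'R': [[0.9999, -0.0072, 0.0087], [0.0033, -0.549, -0.8358], [0.0107, 0.8358, -0.549]], 't': [-0.548, 0.0821, 1.2866]}
top {'intrinsics': [[400.9653, 0.0, 266.4653], [0.0, 400.9653, 189.8523], [0.0, 0.0, 1.0]], 'R': [[-0.0173, -0.9996, -0.0231], [-0.9952, 0.0195, -0.0959], [0.0963, 0.0213, -0.9951]], 't': [-0.0168, 0.5749, 1.2417]}
wrist {'intrinsics': [[273.4624, 0.0, 257.5346], [0.0, 273.4624, 191.4471], [0.0, 0.0, 1.0]], 'hand_eye': [[0.0009, -0.956, -0.2934, 0.0759], [1.0, 0.0012, -0.001, -0.0], [0.0013, -0.2934, 0.956, -0.1425], [0.0, 0.0, 0.0, 1.0]]}
```

View pics/side0.png

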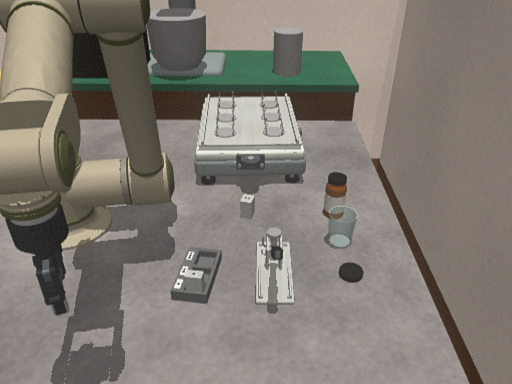

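View pics/top0.png

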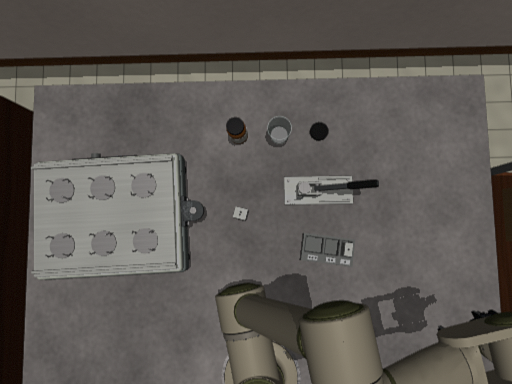

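View pics/wrist0.png

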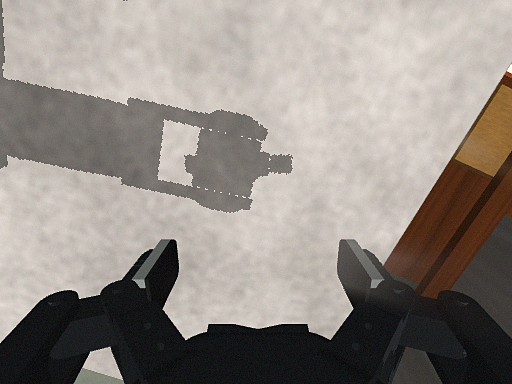

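The top view shows the shaker at the left with its lug near (195,210), the block at (240,213), the jack at (318,190) with its handle to the right, and the rack at (327,247). I'll enlarge these areas to measure them.

```bash
cat > h.py <<'E'
import numpy as np,cv2
from scipy.spatial.transform import Rotation as Ro
def ray(c,px):
    R,t=c["R"],c["t"];d=R.T@np.linalg.solve(c["intrinsics"],[px[0],px[1],1.]);return -R.T@t,d
def onz(c,px,z):
    o,d=ray(c,px);return o+d*(z-o[2])/d[2]
def proj(c,X):
    p=c["intrinsics"]@(c["R"]@np.asarray(X,float)+c["t"]);return p[:2]/p[2]
def down(yaw):  # tool z down; jaw(y) axis direction angle yaw from world x
    y=np.array([np.cos(yaw),np.sin(yaw),0]);z=np.array([0,0,-1.]);return Ro.from_matrix(np.c_[np.cross(y,z),y,z])
E
python3 - <<'E'
import cv2
im=cv2.imread("pics/top0.png")
a=cv2.resize(im[170:270,180:400],None,fx=3.6,fy=3.6,interpolation=cv2.INTER_CUBIC);cv2.imwrite("pics/topz.png",a)
im=cv2.imread("pics/side0.png")
a=cv2.resize(im[145:310,160:310],None,fx=3.6,fy=3.6,interpolation=cv2.INTER_CUBIC);cv2.imwrite("pics/sidez.png",a)
E
```

```text
(no output)
```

View pics/topz.png

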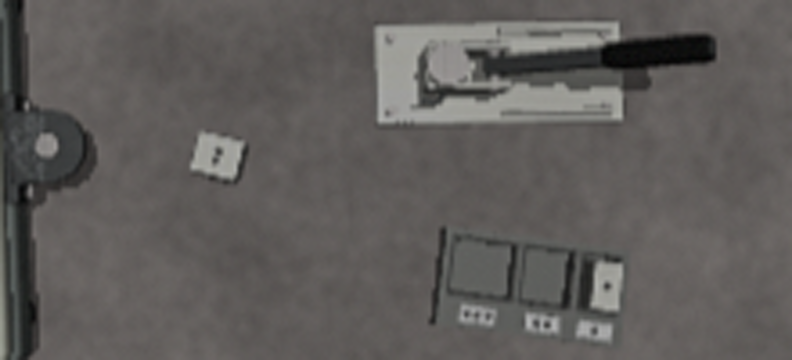

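View pics/sidez.png

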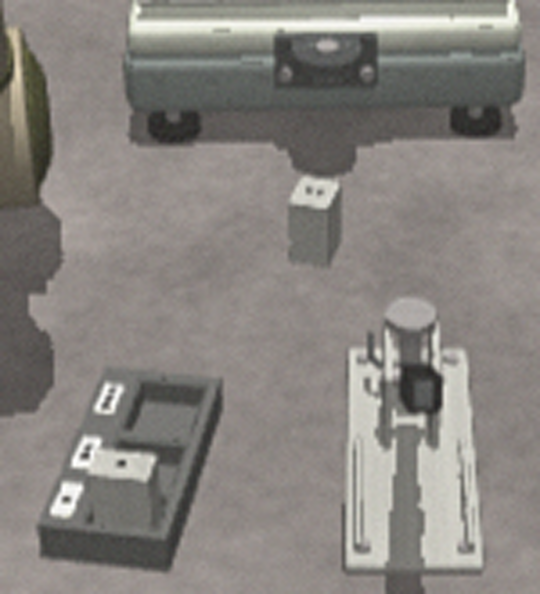

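```bash
python3 - <<'E'
from h import *
T=dict(np.load("top0.npz"));S=dict(np.load("side0.npz"))
u=lambda p,o:((p[0]+.5)/3.6-.5+o[0],(p[1]+.5)/3.6-.5+o[1])
t=lambda p,z:onz(T,u(p,(180,170)),z).round(4)
s=lambda p,z:onz(S,u(p,(160,145)),z).round(4)
print("boss T",t((47,146),.121),"S",s((326,46),.121))
print("saddle T",t((447,62),.09),"S",s((411,312),.09))
for p in [(199,132),(246,141),(240,182),(190,172)]:print("block",t(p,.06))
for p in [(302,178),(342,180),(333,209),(291,204)]:print("blockS",s(p,.06))
for p in [(443,228),(625,256),(616,343),(432,322)]:print("rack",t(p,.03))
for p in [(524,247),(573,251),(569,308),(521,300)]:print("slot",t(p,.03))
for p in [(376,26),(618,21),(622,119),(378,124)]:print("jack",t(p,.01))
for p in [(349,350),(467,350),(482,568),(343,570)]:print("jackS",s(p,.01))
for p in [(104,370),(222,378),(170,570),(40,556)]:print("rackS",s(p,.03))
print("base T lug tip", t((90,146),.118))
E
```

```text
boss T [0.5098 0.1877 0.121 ] S [0.5134 0.1861 0.121 ]
saddle T [ 0.5752 -0.1411  0.09  ] S [ 0.577  -0.1441  0.09  ]
block [0.5224 0.0699 0.06  ]
block [0.5139 0.0298 0.06  ]
block [0.4791 0.0353 0.06  ]
block [0.4884 0.0779 0.06  ]
blockS [0.495  0.0726 0.06  ]
blockS [0.5278 0.0698 0.06  ]
blockS [0.5209 0.0276 0.06  ]
blockS [0.4873 0.0345 0.06  ]
rack [ 0.4369 -0.1381  0.03  ]
rack [ 0.4102 -0.2942  0.03  ]
rack [ 0.3363 -0.2837  0.03  ]
rack [ 0.3565 -0.1266  0.03  ]
slot [ 0.4194 -0.2076  0.03  ]
slot [ 0.4152 -0.2497  0.03  ]
slot [ 0.3666 -0.2446  0.03  ]
slot [ 0.3741 -0.2036  0.03  ]
jack [ 0.617  -0.0844  0.01  ]
jack [ 0.6171 -0.2997  0.01  ]
jack [ 0.5297 -0.2999  0.01  ]
jack [ 0.5294 -0.0843  0.01  ]
jackS [ 0.5339 -0.0876  0.01  ]
jackS [ 0.6228 -0.0873  0.01  ]
jackS [ 0.6194 -0.3069  0.01  ]
jackS [ 0.5306 -0.3087  0.01  ]
rackS [ 0.3578 -0.1355  0.03  ]
rackS [ 0.4432 -0.1441  0.03  ]
rackS [ 0.4234 -0.3277  0.03  ]
rackS [ 0.3411 -0.3161  0.03  ]
base T lug tip [0.5093 0.1531 0.118 ]
```

The block is centred near (0.503, 0.052) with its long side along world y. The slot is near (0.394, -0.226) with the rack yawed about -7°, and the jack must move by about (-0.065, +0.329). Next I'll check reachability, then look at the block from above with the wrist camera.

```bash
python3 - <<'E'
from bench import bot
from h import *
s=bot.state()
y=Ro.from_rotvec(s["tool_rot"]).as_matrix()[:,1];print("jaw now",y.round(3))
for n,p,a in [("block",(.503,.052,.2),78),("block",(.503,.052,.2),-102),("slot",(.394,-.226,.2),-7.5),("slot",(.394,-.226,.2),172.5),("h",(.575,-.30,.138),0),("h",(.575,-.30,.138),180),("h2",(.51,.028,.138),0),("h2",(.51,.028,.138),180),("h3",(.51,0,.03),0),("h3",(.51,0,.03),180)]:
    q=bot.solve_ik(p,down(np.radians(a)).as_rotvec());print(n,a,None if q is None else np.round(q,2))
E
```

```text
jaw now [ 0.388 -0.922 -0.001]
block 78 [-0.13  0.33  1.47 -0.    1.34 -1.49]
block -102 [-0.13  0.33  1.47 -0.    1.34  1.65]
slot -7.5 [-0.78  0.24  1.6  -0.    1.3  -0.65]
slot 172.5 [-0.78  0.24  1.6  -0.    1.3   2.49]
h 0 [-0.66  0.62  1.14 -0.    1.37 -0.66]
h 180 [-0.66  0.62  1.14  0.    1.37  2.48]
h2 0 [-0.18  0.4   1.55 -0.    1.18 -0.18]
h2 180 None
h3 0 [-0.23  0.56  1.68 -0.    0.9  -0.23]
h3 180 None
```

```bash
cat >> h.py <<'E'
def wcam(bot):
    s=bot.state();c=bot.camera("wrist")
    M=np.eye(4);M[:3,:3]=Ro.from_rotvec(s["tool_rot"]).as_matrix();M[:3,3]=s["eef_pos"]
    W=np.linalg.inv(M@c["hand_eye"]);c["R"]=W[:3,:3];c["t"]=W[:3,3];return c
def shot(c,n):
    cv2.imwrite(f"pics/{n}.png",c["img"][:,:,::-1]);np.savez(f"{n}.npz",**c)
E
python3 - <<'E'
from bench import bot
from h import *
bot.move_to((.394,-.226,.22),down(np.radians(-7.5)).as_rotvec());shot(wcam(bot),"w_slot")
bot.move_to((.503,.052,.2),down(np.radians(78)).as_rotvec());shot(wcam(bot),"w_blk")
print(bot.state()["t"])
E
```

```text
2.6667
```

View pics/w_slot.png

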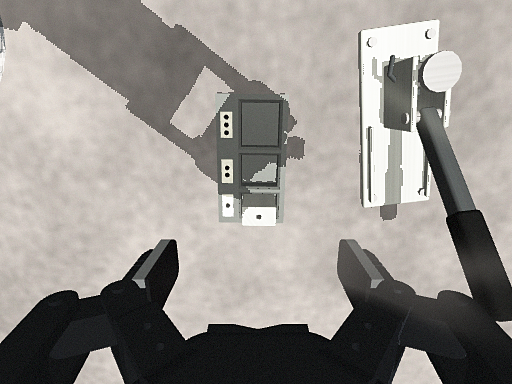

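View pics/w_blk.png

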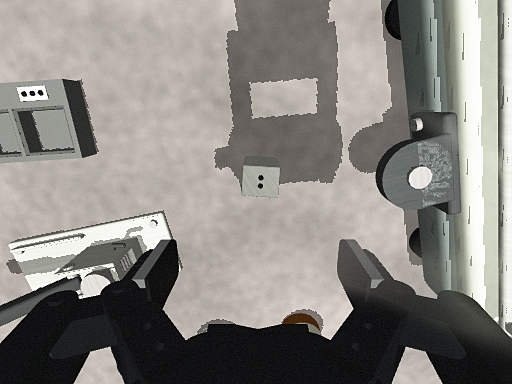

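Wrist views: the rack is at (250,158) with the two-dot pocket at (260,169), and the block top is at (261,181) with the lug boss at (420,177). I'll zoom in for the corners.

```bash
python3 - <<'E'
import cv2
a=cv2.imread("pics/w_slot.png")[85:230,205:300];b=cv2.imread("pics/w_blk.png")[145:205,230:290]
cv2.imwrite("pics/z1.png",cv2.resize(a,None,fx=4,fy=4,interpolation=cv2.INTER_CUBIC))
cv2.imwrite("pics/z2.png",cv2.resize(b,None,fx=6,fy=6,interpolation=cv2.INTER_CUBIC))
E
```

```text
(no output)
```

View pics/z1.png

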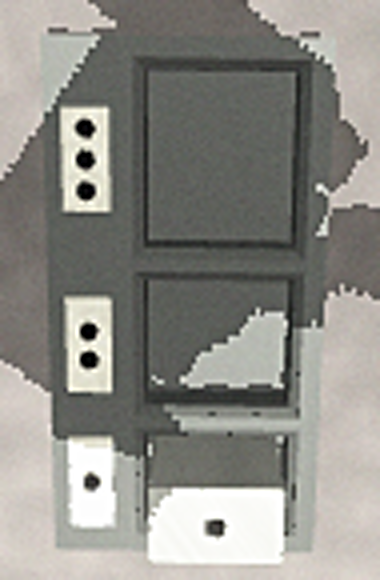

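View pics/z2.png

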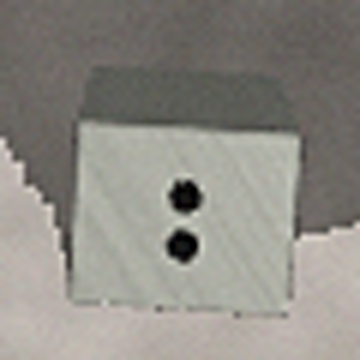

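```bash
python3 - <<'E'
from h import *
W=dict(np.load("w_slot.npz"));B=dict(np.load("w_blk.npz"))
u=lambda p,o,f:((p[0]+.5)/f-.5+o[0],(p[1]+.5)/f-.5+o[1])
w=lambda p,z:onz(W,u(p,(205,85),4),z)
b=lambda p,z:onz(B,u(p,(230,145),6),z)
P=[w(p,.03) for p in [(42,35),(338,42),(313,550),(57,548)]];print(np.round(P,4))
c=lambda th:np.array([[np.cos(th),-np.sin(th)],[np.sin(th),np.cos(th)]])
def fit(obj,img):
    obj=np.array(obj,float);I=np.array(img)[:,:2];o=obj-obj.mean(0);i=I-I.mean(0)
    th=np.arctan2((o[:,0]*i[:,1]-o[:,1]*i[:,0]).sum(),(o*i).sum());t=I.mean(0)-c(th)@obj.mean(0)
    print("yaw",np.degrees(th),"t",t,"res",(I-(obj@c(th).T+t)).round(4).tolist());return th,t
th,t=fit([(-.0425,.08),(.0425,.08),(.0425,-.08),(-.0425,-.08)],P)
print("slot",t+c(th)@[.010,-.011])
for z,q in [(.03,[(135,270),(301,273),(300,418),(138,407)]),(.027,[(147,279),(291,281),(292,403),(147,403)]),(.03,[(133,57),(311,57),(307,257),(135,251)])]:
    Q=[w(p,z) for p in q];print(np.round(Q,4).tolist(),np.mean(Q,0).round(4))
for p in [(84,160),(88,345),(92,482)]: print("lab",w(p,.03).round(4))
print("small block top",[w(p,.068).round(4).tolist() for p in [(150,488),(284,488),(282,563),(148,560)]])
Q=[b(p,.06) for p in [(78,122),(300,130),(290,315),(70,300)]];print(np.round(Q,4))
# image right/up in world: fit as x (40) along image right
fit([(-.02,.017),(.02,.017),(.02,-.017),(-.02,-.017)],Q)
print("boss",onz(B,(420,177),.121),"saddle W",onz(W,(441,71),.09))
E
```

```text
[[ 0.3585 -0.1302  0.03  ]
 [ 0.4424 -0.1432  0.03  ]
 [ 0.4188 -0.2993  0.03  ]
 [ 0.3353 -0.2876  0.03  ]]
yaw -8.471871571463552 t [ 0.38874786 -0.21508215] res [[0.0, -0.0005], [-0.0002, -0.001], [-0.0002, 0.0011], [0.0004, 0.0004]]
slot [ 0.39701818 -0.22743536]
[[0.3747, -0.2004, 0.03], [0.4247, -0.2079, 0.03], [0.4194, -0.2537, 0.03], [0.369, -0.2434, 0.03]] [ 0.397  -0.2263  0.03  ]
[[0.3777, -0.204, 0.027], [0.4216, -0.2105, 0.027], [0.4176, -0.2493, 0.027], [0.3718, -0.2433, 0.027]] [ 0.3971 -0.2268  0.027 ]
[[0.3834, -0.1395, 0.03], [0.4343, -0.1463, 0.03], [0.427, -0.2033, 0.03], [0.3756, -0.1947, 0.03]] [ 0.4051 -0.1709  0.03  ]
lab [ 0.3647 -0.1662  0.03  ]
lab [ 0.3567 -0.2215  0.03  ]
lab [ 0.3505 -0.2663  0.03  ]
small block top [[0.3729, -0.2573, 0.068], [0.411, -0.2623, 0.068], [0.4078, -0.2854, 0.068], [0.369, -0.2794, 0.068]]
[[0.4838 0.04   0.06  ]
 [0.4934 0.0777 0.06  ]
 [0.5265 0.0696 0.06  ]
 [0.5153 0.0313 0.06  ]]
yaw 75.00791741405902 t [0.50475478 0.05466102] res [[0.0007, 0.0003], [-0.0001, -0.0006], [0.0001, 0.0], [-0.0007, 0.0003]]
boss [0.51344945 0.18829332 0.121     ] saddle W [ 0.57586058 -0.14234214  0.09      ]
```

```bash
python3 - <<'E'
from bench import bot
from h import *
r=down(np.radians(75)).as_rotvec()
bot.move_to((.5048,.0547,.12),r)
bot.move_straight((.5048,.0547,.028),rate=.12)
bot.move_gripper(0.0,f_grip=40)
s=bot.state();print(s["t"],s["width"],s["force"].round(1) if hasattr(s["force"],"round") else s["force"])
bot.move_straight((.5048,.0547,.14),rate=.15)
bot.move_to((.397,-.2272,.14),down(np.radians(-8.5)).as_rotvec())
bot.move_straight((.397,-.2272,.062),rate=.12)
s=bot.state();print(s["t"],s["width"],np.round(s["force"],1),np.round(s["eef_pos"],4))
shot(wcam(bot),"w_ins");shot(bot.camera("top"),"t_ins")
E
```

```text
4.4917 0.4621799170929917 [-0.5 -0.   6.5]
7.35 0.46117878359698183 [ 0.9 -0.1 -2.2] [ 0.3974 -0.2272  0.0625]
```

View pics/w_ins.png

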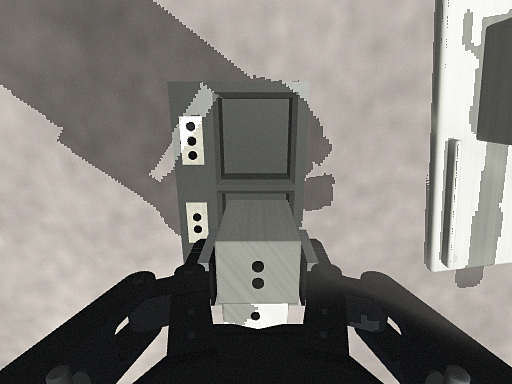

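The block is held above the two-dot pocket and aligned with it. I'll compute its offset and then lower it while watching the force.

```bash
python3 - <<'E'
from bench import bot
from h import *
W=dict(np.load("w_ins.npz"))
print(np.mean([onz(W,p,.0945) for p in [(217,241),(300,241),(298,303),(217,303)]],0))
for z in (.054,.049,.044,.040,.037):
    bot.move_straight((.397,-.2272,z),rate=.06)
    s=bot.state();print(s["t"],np.round(s["force"],1),np.round(s["eef_pos"],4))
    if s["force"][2]>12: break
E
```

```text
[ 0.3987976  -0.22546127  0.0945    ]
7.7333 [ 0.5 -0.8 -2.3] [ 0.3969 -0.2271  0.0539]
7.9833 [-0.1 -0.2 -3.1] [ 0.3969 -0.2271  0.0488]
8.2333 [ 0.3  0.1 -1.4] [ 0.3969 -0.2271  0.0437]
8.4833 [ 0.2  0.7 -1.5] [ 0.3969 -0.2271  0.0398]
8.7333 [-1.1 -0.5 -2.6] [ 0.3969 -0.2271  0.0369]
```

```bash
python3 - <<'E'
from bench import bot
from h import *
bot.move_straight((.397,-.2272,.0355),rate=.06)
s=bot.state();print(np.round(s["force"],1),np.round(s["eef_pos"],4))
bot.move_gripper(0.75);bot.hold(.1)
s=bot.state();print(np.round(s["force"],1))
bot.move_straight((.397,-.2272,.16),rate=.2)
shot(wcam(bot),"w_done");print(bot.state()["t"])
E
```

```text
[-2.   1.3 12. ] [ 0.3971 -0.2273  0.0364]
[-0.6 -0.2 -0.5]
10.2667
```

View pics/w_done.png

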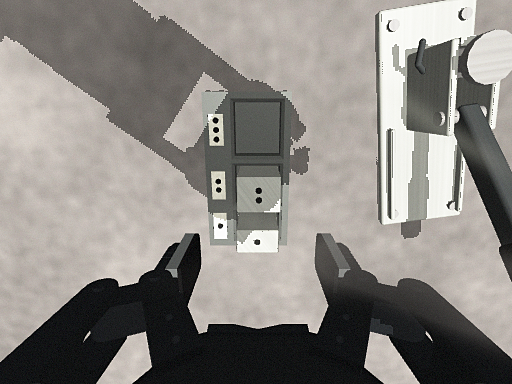

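Block is home: 12 N on contact with the floor at the right height, and the top is level with the small block's at (258,188). Next is the jack's heading and the grip position.

```bash
python3 - <<'E'
from h import *
W=dict(np.load("w_slot.npz"));T=dict(np.load("top0.npz"));D=dict(np.load("w_done.npz"))
print([onz(W,p,.01).round(4).tolist() for p in [(359,31),(440,19),(430,201),(360,207)]])
print([onz(D,p,.01).round(4).tolist() for p in [(376,10),(377,223),(464,213)]])
u=lambda p:((p[0]+.5)/3.6-.5+180,(p[1]+.5)/3.6-.5+170)
print("grip end T",onz(T,u((714,47)),.184),"grip front",onz(T,u((603,52)),.130))
print("grip W front",onz(W,(463,215),.13))
print("lug tip etc boss T/B avg; saddle D",onz(D,(491,57),.09))
E
```

```text
[[0.5306, -0.0843, 0.01], [0.6215, -0.0842, 0.01], [0.6215, -0.3035, 0.01], [0.5268, -0.2997, 0.01]]
[[0.5297, -0.0825, 0.01], [0.526, -0.2982, 0.01], [0.6244, -0.3002, 0.01]]
grip end T [ 0.57313852 -0.33884677  0.184     ] grip front [ 0.57676535 -0.26374309  0.13      ]
grip W front [ 0.57831006 -0.26964663  0.13      ]
lug tip etc boss T/B avg; saddle D [ 0.57575889 -0.14254016  0.09      ]
```

```bash
python3 - <<'E'
from bench import bot
from h import *
r=down(np.radians(0.3)).as_rotvec()
bot.move_to((.5755,-.301,.27),r)
bot.move_gripper(.8)
bot.move_straight((.5755,-.301,.139),rate=.12)
print(np.round(bot.state()["force"],1))
bot.move_gripper(0.0,f_grip=60)
s=bot.state();print(s["t"],s["width"],np.round(s["force"],1),np.round(s["moment"],2),np.round(s["eef_pos"],4))
shot(wcam(bot),"w_h");shot(bot.camera("side"),"s_h")
E
```

```text
[ 0.4  0.  -0.3]
13.1083 0.24720029885314918 [-0.7  0.7  2.8] [ 0.03 -0.02 -0.26] [ 0.5756 -0.3011  0.1394]
```

View pics/w_h.png

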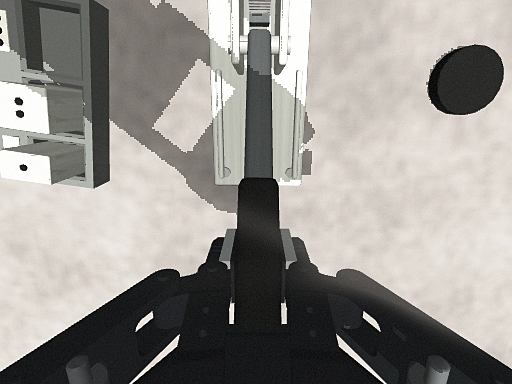

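View pics/s_h.png

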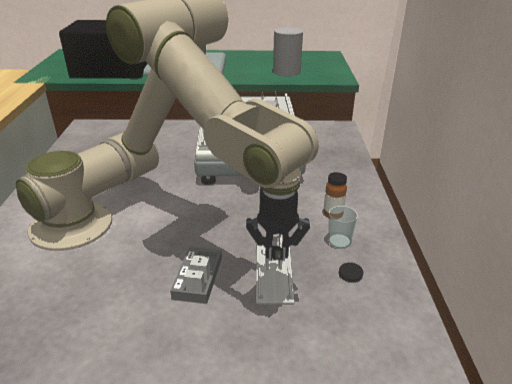

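The grip is pinched centrally between the pads and the jack hasn't moved, so I'll drag it.

```bash
python3 - <<'E'
from bench import bot
from h import *
p0=np.array([.5755,-.301,.139]);d=np.array([-.0638,.330,0])
for k in (.15,.9):
    bot.move_straight(p0+k*d,rate=.10)
    s=bot.state();print(s["t"],s["width"],np.round(s["force"],1),np.round(s["moment"],2),np.round(s["eef_pos"],4))
shot(bot.camera("top"),"t_d");shot(bot.camera("side"),"s_d");shot(wcam(bot),"w_d")
for n in("t_d","s_d"):
    im=cv2.imread(f"pics/{n}.png");cv2.imwrite(f"pics/{n}z.png",cv2.resize(im[140:260,150:350],None,fx=3.6,fy=3.6,interpolation=cv2.INTER_CUBIC))
E
```

```text
13.8583 0.24825491551127282 [1.  1.9 2.3] [ 0.53 -0.25 -0.14] [ 0.566  -0.2511  0.1389]
16.525 0.2457769439390716 [ 1.7 -7.2  3.2] [-0.83 -0.11 -0.12] [ 0.5189 -0.0056  0.1394]
```

View pics/t_dz.png

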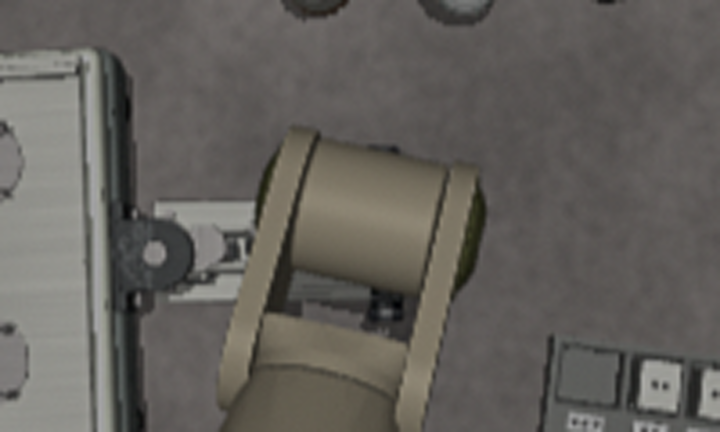

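View pics/s_dz.png

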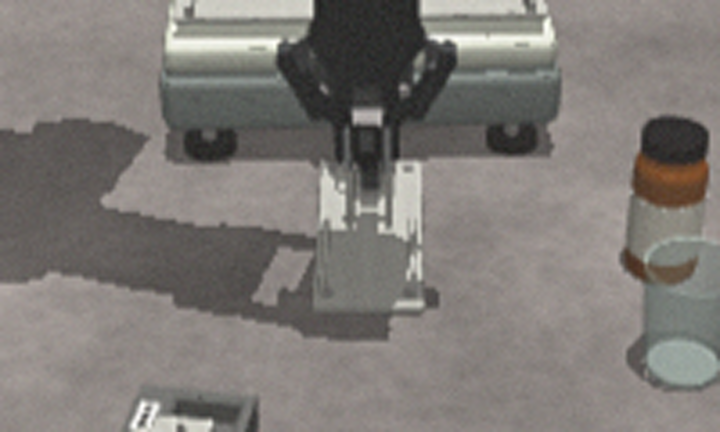

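View pics/w_d.png

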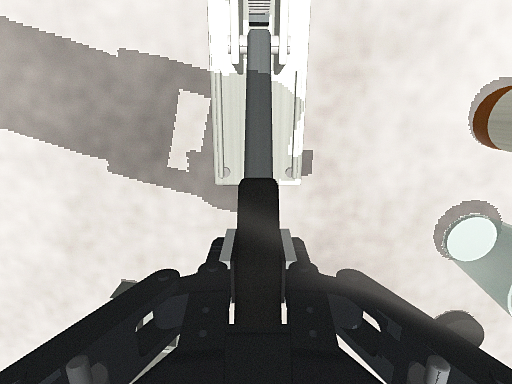

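The wrist view is unchanged from before, so the jack moved rigidly with the tool. Now the last 10%.

```bash
python3 - <<'E'
from bench import bot
from h import *
T=dict(np.load("t_d.npz"));u=lambda p:((p[0]+.5)/3.6-.5+150,(p[1]+.5)/3.6-.5+140)
print("boss",onz(T,u((155,252)),.121),"saddle rim top/bot/right",[onz(T,u(p),.09).round(4) for p in [(205,224),(205,270),(226,247)]])
p0=np.array([.5755,-.301,.139]);d=np.array([-.0638,.330,0])
bot.move_straight(p0+d,rate=.08);bot.hold(.2)
s=bot.state();print(s["t"],np.round(s["force"],1),np.round(s["eef_pos"],4))
c=wcam(bot);shot(c,"w_e")
bot.move_gripper(.6);s=bot.state();print(s["t"],np.round(s["force"],1))
shot(bot.camera("top"),"t_e");shot(wcam(bot),"w_f")
im=cv2.imread("pics/t_e.png");cv2.imwrite("pics/t_ez.png",cv2.resize(im[180:240,170:270],None,fx=7,fy=7,interpolation=cv2.INTER_CUBIC))
E
```

```text
boss [0.51141421 0.18772373 0.121     ] saddle rim top/bot/right [array([0.5356, 0.1522, 0.09  ]), array([0.4972, 0.1523, 0.09  ]), array([0.5161, 0.1346, 0.09  ])]
17.4417 [ 2.9 -1.2  5.2] [0.5122 0.0287 0.1392]
17.8917 [-0.2  0.1  0.2]
```

View pics/t_ez.png

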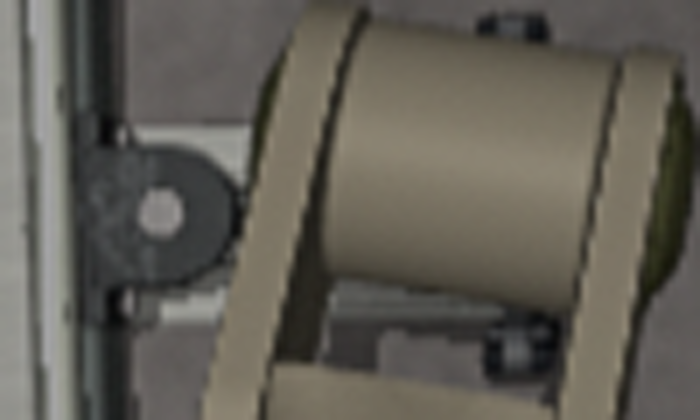

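View pics/w_f.png

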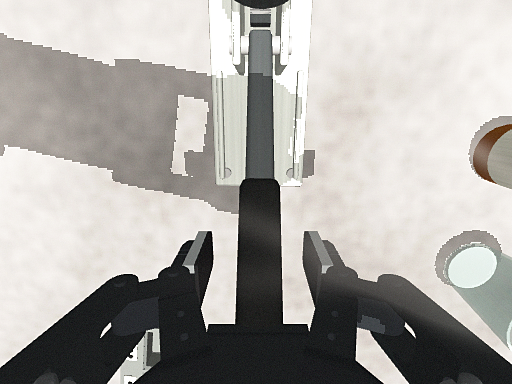

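```bash
python3 - <<'E'
from h import *
T=dict(np.load("t_e.npz"));u=lambda p:((p[0]+.5)/7-.5+170,(p[1]+.5)/7-.5+180)
print(onz(T,u((190,126)),.01),onz(T,u((190,320)),.01),"boss",onz(T,u((160,213)),.121))
E
```

```text
[0.55560611 0.19774203 0.01      ] [0.46680999 0.19779141 0.01      ] boss [0.51037082 0.18850545 0.121     ]
```

The jack's centreline is within about 1 mm of the boss. I'll pump with shut fingertips on top of the grip, following the handle's arc.

```bash
cat >> h.py <<'E'
def pt(a,dz=0,s=.15,x=.5117,yp=.147):
    y=yp-s*np.cos(a)+.012*np.sin(a);z=.066+s*np.sin(a)+.012*np.cos(a)+.011*abs(np.tan(a))
    return np.array([x,y,z+dz])
def rep(bot,tag):
    s=bot.state();print(tag,round(s["t"],2),np.round(s["force"],1),np.round(s["eef_pos"],4));return s
E
python3 - <<'E'
from bench import bot
from h import *
p=np.array(bot.state()["eef_pos"]);p[2]=.26
bot.move_straight(p,rate=.2)
bot.move_gripper(0.0,f_grip=40)
bot.move_straight(pt(.65,.015),rate=.15,orientation=down(0).as_rotvec());rep(bot,"pre")
for a in (.6,.45,.3,.15,0,-.1,-.17):
    bot.move_straight(pt(a),rate=.08);s=rep(bot,a)
    if s["force"][2]>45: break
shot(bot.camera("side"),"s_p");shot(bot.camera("top"),"t_p");shot(wcam(bot),"w_p")
E
```

```text
pre 19.9 [0.3 0.3 0.7] [0.5121 0.0348 0.1904]
0.6 20.32 [-0.   2.8  1.5] [0.5118 0.0302 0.1686]
0.45 20.78 [ 0.8 -0.7  5.5] [0.5123 0.0168 0.1479]
0.3 21.23 [-0.3 -0.5  4.8] [0.5118 0.0072 0.1256]
0.15 21.68 [-0.4 -0.7 10.2] [5.122e-01 5.000e-04 1.029e-01]
0 22.13 [-2.2 -2.9 12.1] [ 0.5122 -0.0034  0.0791]
-0.1 22.46 [-3.6 -3.4 13.5] [ 0.5123 -0.004   0.0652]
-0.17 22.73 [-3.1 -5.4 13.5] [ 0.5124 -0.0035  0.0555]
```

View pics/s_p.png

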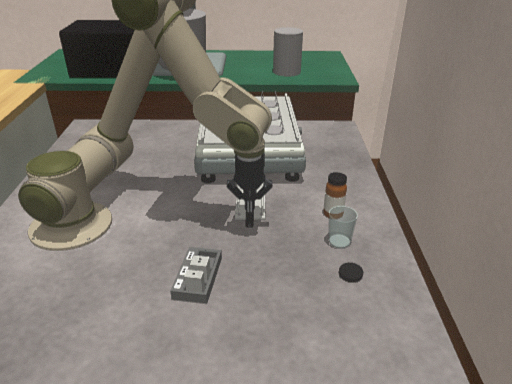

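View pics/w_p.png

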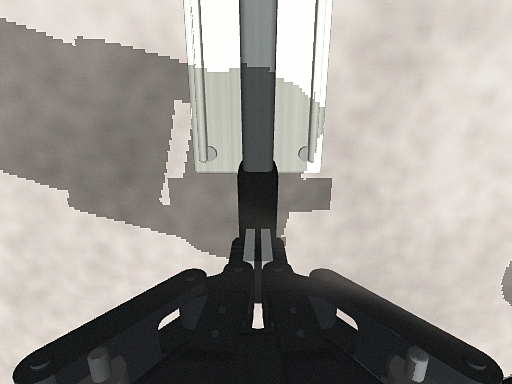

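The fingertips sit centrally on the grip and the lifting force is 13.5 N, as expected. I'll press to the stop, let the handle up, and do the second stroke.

```bash
cat >> h.py <<'E'
def bottom(bot):
    for dz in (0,-.003,-.006,-.009,-.012):
        bot.move_straight(pt(-.19,dz),rate=.05);s=rep(bot,dz)
        if s["force"][2]>24: break
E
python3 - <<'E'
from bench import bot
from h import *
bottom(bot)
for a in (-.1,.1,.3,.5,.65): bot.move_straight(pt(a),rate=.12)
bot.move_straight(pt(.65,.01),rate=.1);bot.hold(.3);rep(bot,"up");shot(wcam(bot),"w_u")
for a in (.6,.45,.3,.15,0,-.1,-.17):
    bot.move_straight(pt(a),rate=.08);s=rep(bot,a)
    if s["force"][2]>45: break
bottom(bot)
shot(bot.camera("side"),"s_q");shot(wcam(bot),"w_q");shot(bot.camera("top"),"t_q")
im=cv2.imread("pics/s_q.png");cv2.imwrite("pics/s_qz.png",cv2.resize(im[90:240,180:330],None,fx=3.8,fy=3.8,interpolation=cv2.INTER_CUBIC))
E
```

```text
0 23.13 [-2.8 -5.8 14.9] [ 0.5124 -0.0033  0.053 ]
-0.003 23.38 [-3.6 -4.5 17.1] [ 0.5124 -0.0031  0.0504]
-0.006 23.63 [-8.8 -3.3 37.6] [ 0.5126 -0.003   0.0491]
up 26.07 [ 0.5  0.1 -0.4] [0.5116 0.0348 0.1843]
0.6 26.49 [-0.4  1.7  0.6] [0.5115 0.0303 0.1679]
0.45 26.95 [-1.2  1.4  9.8] [0.5122 0.0167 0.1482]
0.3 27.4 [-2.2 -1.  14.4] [0.5125 0.0063 0.1265]
0.15 27.85 [-1.2 -4.6 12.2] [ 0.5127 -0.0009  0.1032]
0 28.3 [-3.  -6.2 11.8] [ 0.5128 -0.0047  0.0791]
-0.1 28.62 [-2.1 -7.  13.8] [ 0.5128 -0.0052  0.0652]
-0.17 28.9 [-2.6 -8.1 12.8] [ 0.5129 -0.0048  0.0555]
0 29.15 [-1.9 -8.7 14.1] [ 0.5129 -0.0045  0.053 ]
-0.003 29.4 [-3.4 -7.  15.5] [ 0.5129 -0.0043  0.0502]
-0.006 29.65 [-9.  -6.  35.7] [ 0.5131 -0.0043  0.049 ]
```

View pics/s_qz.png

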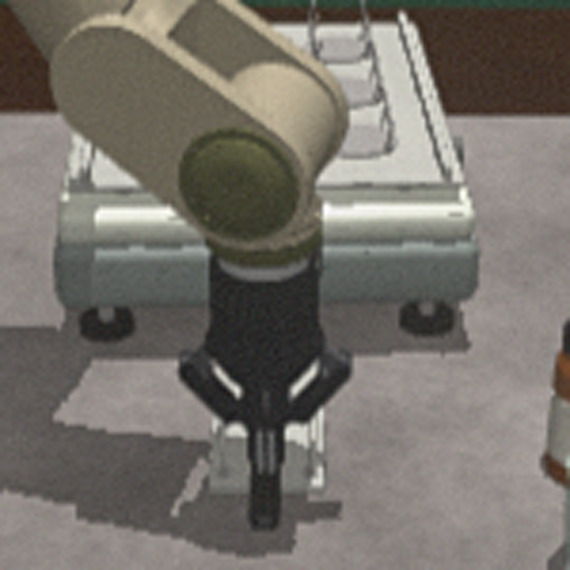

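View pics/w_u.png

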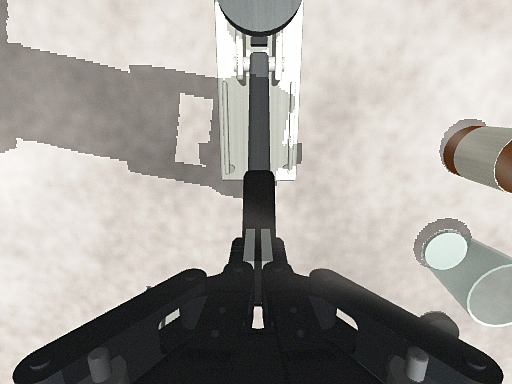

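View pics/w_q.png

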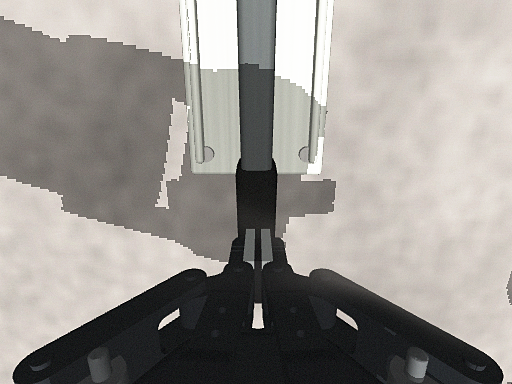

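Both strokes reached the stop, with the force rising to about 36 N there. I'll measure the foot rise in the side view by comparing features on the shaker's near side before and after.

```bash
python3 - <<'E'
from h import *
S=dict(np.load("side0.npz"));Q=dict(np.load("s_q.npz"));P=dict(np.load("s_p.npz"))
g=lambda c:cv2.cvtColor(c["img"],cv2.COLOR_RGB2GRAY)
a=g(S)
def match(b,r):
    x0,y0,x1,y1=r;t=a[y0:y1,x0:x1];t=cv2.resize(t,None,fx=8,fy=8,interpolation=cv2.INTER_CUBIC)
    B=cv2.resize(b[y0-12:y1+12,x0-6:x1+6],None,fx=8,fy=8,interpolation=cv2.INTER_CUBIC)
    _,v,_,l=cv2.minMaxLoc(cv2.matchTemplate(B,t,cv2.TM_CCOEFF_NORMED));return l[0]/8-6,l[1]/8-12,round(v,3)
for n,r in {"foot_r":(285,168,300,182),"corner_r":(283,148,308,176),"foot_l":(200,170,216,185),"corner_l":(192,150,215,178)}.items():
    print(n,match(g(P),r),match(g(Q),r))
# predicted pixel shift at near foot for rise h
for X in ((.5104+.14,.188+.065-.02,.02),(.5104-.14,.188+.045,.02)):
  for h in (.010,.015,.017,.02): print(h,(proj(S,np.add(X,(0,0.03*h/.38,h)))-proj(S,X)).round(2))
E
```

```text
foot_r (0.125, -1.75, 0.978) (0.25, -4.75, 0.973)
corner_r (0.0, -2.0, 0.989) (0.375, -5.875, 0.977)
foot_l (-0.125, -1.625, 0.977) (-0.25, -4.75, 0.97)
corner_l (0.5, -2.0, 0.918) (6.0, -5.875, 0.899)
0.01 [ 0.13 -2.74]
0.015 [ 0.19 -4.11]
0.017 [ 0.21 -4.66]
0.02 [ 0.25 -5.49]
0.01 [-0.15 -2.74]
0.015 [-0.23 -4.12]
0.017 [-0.26 -4.67]
0.02 [-0.31 -5.5 ]
```

```bash
python3 - <<'E'
from bench import bot
from h import *
W=dict(np.load("w_q.npz"))
print("rear corners",onz(W,(192,173),.01).round(4),onz(W,(322,173),.01).round(4))
bot.move_straight(pt(-.19,-.0055),rate=.03);bot.hold(.6);rep(bot,"hold")
shot(bot.camera("top"),"t_r")
im=cv2.imread("pics/t_r.png");cv2.imwrite("pics/t_rz.png",cv2.resize(im[160:275,180:380],None,fx=3.8,fy=3.8,interpolation=cv2.INTER_CUBIC))
E
```

```text
rear corners [0.4698 0.0285 0.01  ] [0.5581 0.0285 0.01  ]
hold 30.65 [-7.6 -6.  31.2] [ 0.5131 -0.0043  0.0492]
```

View pics/t_rz.png

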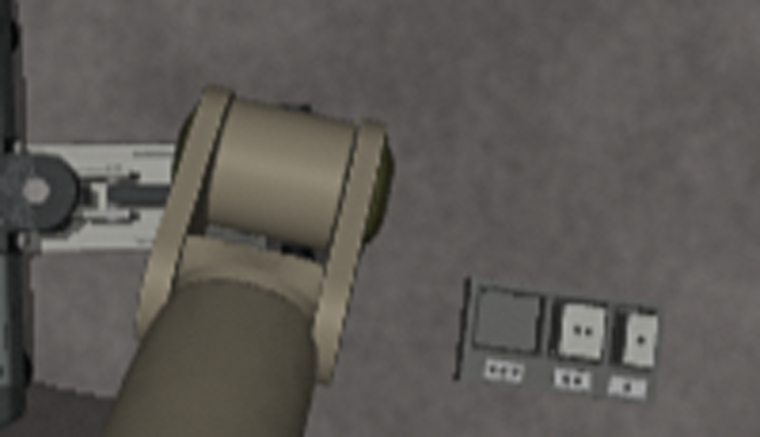

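The saddle is about 4 mm from the pad centre, the handle is steadily pressed at 31 N, and the block is in its pocket. I'm handing the job in.

```bash
python3 - <<'E'
from bench import bot
print(bot.finish_job())
E
```

```text
the job is handed in; nothing more can be done
None
```

I handed the job in at about 31 s of the 69 s allowed, with the near feet about 17 mm clear and the handle held down on its stop. The hand-in gives no verdict, so these are my own measurements.

- **Setting block:** I gripped it by its 40 mm ends, turned it about 84° and lowered it into the two-dot pocket. It met the pocket floor at the expected height and was let go. The last top view shows it still in its pocket.
- **Jack:** I pinched the handle grip, dragged the jack in flat and released it. It ended about 1–2 mm from the pad centre by the camera measurements.
- **Pumping:** I made two full strokes with shut fingertips on the grip, letting the handle come up fully in between. Each stroke ended with a clear rise in force at the stop.

Last checks:
- **Feet:** they moved 4.75 px up in the side view, which is about 17 mm of clearance and matches the stated value for two strokes. One measurement disagreed: the housing corners shifted further (5.9 px), but I used the feet because the corners sit higher and also tip.
- **Saddle:** it is about 4 mm from the pad centre, after allowing for the pad moving as the shaker tips.
- **Handle:** it is pressed at a steady 31 N or so. There is a small side force of 6–8 N, but the jack looked flat.
- **Bystanders:** the small block, jar, beaker and foot pad looked undisturbed. I judged this by eye from the pictures and did not measure them.

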